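# Index the reagent carousel by one hole

## Robot

A 6-joint arm with a two-finger parallel gripper is mounted at the origin on a cart in front of the work surface, level with it; the furniture and walls round the work are solid. World frame = base frame: x ahead of the robot, y to its left, z up, the work surface at z = 0. Lengths are in m, angles in rad, forces in N, time in s.
With the tool pointing down it reaches from about 0.3 to 0.775 m from the base axis. Payload 14.6 kg.
Tool frame: the origin (TCP) lies midway between the tips of the shut fingers; the grasp point (between the pads) lies 19 mm behind it (ctrl.tcp_to_grasp is the z of the grasp point in the tool frame, in m); z points along the fingers, y is the line along which they close (so a half turn about z gives the same grasp; the last joint's range is limited). The gripper opens to 94 mm and grips with 3 to 60 N. Pads are 16 mm wide; open, the fingers measure 119 mm over their backs; the gripper's body (75 mm by 177 mm) begins 78 mm behind the grasp point.
Start: joints at [1.151, 0.3, 1.521, -0, 1.321, -0.067], TCP at [0.19, 0.516, 0.205] pointing down, gripper open.
Joint ranges: [-3.03, 3.03], [-0.79, 2.21], [0.23, 2.52], [-1.04, 4.18], [0, 3.07], [-2.55, 2.55]. Speed limits (rad/s): [2.22, 2.22, 2.57, 3.14, 3.14, 3.14].

## Interface

Orientations are given as [roll, pitch, yaw] about the fixed x, y, z axes, in that order (R = Rz(yaw) Ry(pitch) Rx(roll)).
In Python, from station import monitor, camera, ctrl gives the robot as it stands.
- The arm moves only by the tool apply_moves, never from a script. Its argument "plan" is one flat list of numbers, 4 for each row, row after row: the shift along the tool's x, y, z in mm, then the turn about the tool's z in rad. In form: [dx, dy, dz, spin, dx, dy, dz, spin, ...]. A call has 1 to 20 rows; each row shifts and turns the commanded pose from where the row before left it, along the tool's axes as they then stand; what a row does not reach is not made up. A row lasts 1/10 s, in which the tool goes at most 50 mm and 8.59 degrees, less where a joint would pass 70% of its speed; a pose out of reach is approached as far as the arm can. A call is refused whole if a number of a shift passes 50 or a number of a turn 0.15, either way. A call with a gripper value outside its range is refused whole. "hand" is the gripper command: -1 is shut, 1 is fully open, values between are in proportion, set as the call begins (left out, the last holds). The fingers move at their own pace and stop on an object; "squeeze" is the grip in N (left out, the last holds). Time passes only in rows, so rows that do not move let the fingers close. It gives the time, the measured TCP pose, the force, the opening and the grip force at its end, in the units of the state.
- monitor.get_obs(): the state, without advancing time (a new reading comes with each control period).
- camera(name): name is "side" or "top"; returns a dict with "image" (480x640x3 uint8, red, green, blue), "range_z" (480x640 float32, m along the optical axis (not along the pixel's ray), 0 where there is no reading), "mtx" (3x3 intrinsics, pixels), "rvec" (rotation vector, rad) and "tvec" (3), from world to camera coordinates, as OpenCV has them. Camera axes: x right, y down, z forward; pixel columns grow to the right and rows downward; lengths in m; the calibration is good to about 2 mm. A picture is of the moment at which its call begins.
- ctrl.hand_in(): hands the job in; it is judged then, once.
The state is a dict: "time_s": time; "qpos": joint angles; "joint_vel": joint speeds; "tau": joint torques, N m; "ee_pos": TCP position; "eef_rot": TCP orientation; "force": force on the tool from outside, world axes, zero at the start; "moment": the same for the moment, N m; "grip_width": finger opening in m; "grip_force": force on a finger pad.
Only numpy, scipy, OpenCV 4.12 (cv2) and the standard library are available. Lean on these libraries where they do the work, as an engineer would, in place of code of your own. Each camera call takes 0.05 s, during which the arm holds its last target. There are 200 camera calls.

## Task

Index the reagent carousel on the bench one step: with your fingertips press its spring plunger down to free the turntable, keep it pressed while you turn the turntable counter-clockwise (seen from above) towards the next hole of the index plate, and let the plunger spring up fully into that hole so that the table is locked again. The three bottles ride along standing on the table: do not touch them, and leave the tape roll and the timer where they are.

Things in the scene. Friction and masses are not known exactly. Their poses are not given: they have to be found in the camera images.
- carousel: Fixed base of the reagent carousel: a grey round drum 276 mm across, its origin on the turning axis at the bench surface, z up. On its rim lies the bright metal index plate (top 42 mm above the bench), with eight slot holes 10 mm wide, 45 degrees (0.785 rad) apart on a circle of 122 mm radius. In this frame the plunger stands at the start on the -x side of the axis. Above the plate turns a white round table, 192 mm across, top 54 mm above the bench.
- dish_floor (a point): Centre of the floor inside the black, cup-shaped plunger head, which faces up: 75 mm above the bench when the plunger is up. The cup is 48 mm across inside, 55 mm outside, its rim 24 mm above its floor. It stands on the turntable's edge, 90 mm from the turning axis, and goes round with the table. Shut fingertips fit in it: pressing on the floor presses the plunger, pushing sideways against the rim from inside turns the table.
- next_hole (a point): Centre of the index plate's next hole, on the plate's top: 122 mm from the turning axis, 45 degrees counter-clockwise from the hole the pin is in at the start. The pin is on the same radius of the table as the plunger head, 32 mm farther out.
- plunger (a joint): Travel of the slippery spring plunger in m: 0 up (pin in a hole, table locked), 0.012 down at its stop; about 6 N starts it, 12 N reaches the stop. Beyond 0.008 the pin is out and the table free. Eased off between holes, it rises to 0.007, rides under the plate and snaps up by itself at the next hole; let go within 3 mm of a hole's middle it centres itself.
- turntable (a joint): Angle of the turntable in rad: 0 at the start, growing counter-clockwise seen from above; the next hole is at 0.785. It turns with little friction (under 2 N at the plunger head), a pin in its hole leaves it about 0.01 rad of play.
- bottle_small: White-capped clear bottle, 34 mm across, 68 mm tall, standing loose on the turntable; origin at the centre of its underside. The three bottles stand 50 mm from the axis, on the far half from the plunger, in any order.
- bottle_dna: Clear reagent bottle with screw cap, 48 mm across, 89 mm tall, standing loose on the turntable; origin at the centre of its underside.
- bottle_buffer: Widest clear reagent bottle with screw cap, 56 mm across, 103 mm tall, standing loose on the turntable; origin at the centre of its underside.
- tape_roll: Roll of tape lying flat on the bench, 62 mm across, 18 mm high; origin at the centre of its underside.
- timer: Small bench timer lying on the bench, 60 x 68 x 18 mm; origin at the centre of its underside.

How it is judged:
By the outcome, as a careful person would: the job done as asked, in the order asked, and still so for the second after the job is handed in, with the robot touching nothing.
It also fails if it takes over 58 s, if anything falls off the work surface, if the arm or the gripper's body presses on something with over 40 N, if the wrist force passes 120 N, or if a joint passes its speed limit or range.

## Working session

There is one attempt and no reset: what is moved stays moved. The work goes in short steps, Python scripts to look and compute and a tool call to move; the robot and the scene stay as the last step left them, time stands still between calls to the robot, and variables do not carry over. Pictures are saved under pics/ and viewed, at most 10 in all, crops included, and the job is handed in when it is done.

Besides the shell and the picture viewer there is one more tool, called after "Request:" as name(argument=value, ...), one argument or row to a line, values as JSON. apply_moves: Moves the arm, as the interface text tells. Its arguments: {"type":"object","properties":{"plan":{"type":"array","items":{"type":"number"}},"hand":{"type":"number"},"squeeze":{"type":"number"}},"required":["plan"]}

```bash
mkdir -p pics; cat > h.py <<'E'
import numpy as np, cv2
from station import monitor, camera, ctrl
def save(c,n,crop=None,s=1):
    im=c["image"][:,:,::-1]
    if crop: x0,y0,x1,y1=crop; im=im[y0:y1,x0:x1]
    cv2.imwrite(n,cv2.resize(im,None,fx=s,fy=s,interpolation=cv2.INTER_CUBIC) if s!=1 else im)
def cloud(c):
    K=c["mtx"];R=cv2.Rodrigues(np.array(c["rvec"],float))[0];t=np.array(c["tvec"],float).ravel()
    z=c["range_z"];v,u=np.mgrid[:480,:640]
    P=np.stack([(u-K[0,2])/K[0,0]*z,(v-K[1,2])/K[1,1]*z,z],-1)
    return (P-t)@R
E
python3 - <<'E'
from h import *
o=monitor.get_obs();print(o)
for n in("side","top"):
    c=camera(n);save(c,f"pics/{n}0.png");np.savez(f"{n}0.npz",**c)
    print(n,c["mtx"].tolist(),c["rvec"],c["tvec"])
E
```

```text
{'time_s': 0.0, 'qpos': array([ 1.15140288e+00,  3.00454546e-01,  1.52161703e+00,  5.52646124e-06,
        1.32072273e+00, -6.66474256e-02]), 'joint_vel': array([ 0.00023343,  0.0005109 ,  0.00069751, -0.00117384,  0.0003967 ,
        0.00074049]), 'tau': array([-1.22821719e-03, -5.31813240e+01, -3.52726400e+01,  7.07238447e-02,
        2.45099002e-02, -9.60528519e-05]), 'ee_pos': array([0.18992176, 0.51586562, 0.20488021]), 'eef_rot': array([-3.14039403e+00, -8.53686830e-05,  2.78884522e+00]), 'force': array([-0.99047273,  0.19578263,  0.32525694]), 'moment': array([-0.02547181, -0.02520385,  0.00834434]), 'grip_force': 0.0, 'grip_width': 0.09419762350423248}
side [[467.1357588065385, 0.0, 319.6589945365158], [0.0, 467.1357588065385, 237.5076760537727], [0.0, 0.0, 1.0]] [ 2.6171462   0.01148295 -0.00316234] [-0.50199043  0.20781023  0.82210347]
top [[518.2480614396444, 0.0, 317.3265114036979], [0.0, 518.2480614396444, 238.0762795451742], [0.0, 0.0, 1.0]] [ 2.21275889 -2.1703953   0.05040899] [0.20151176 0.48974562 0.90200366]
```

View pics/top0.png

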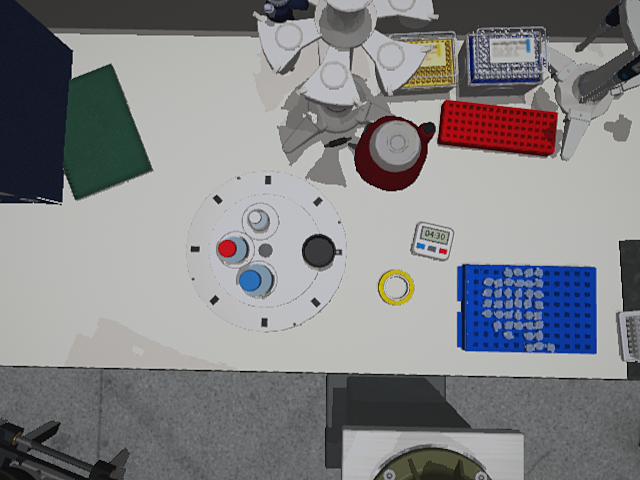

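View pics/side0.png

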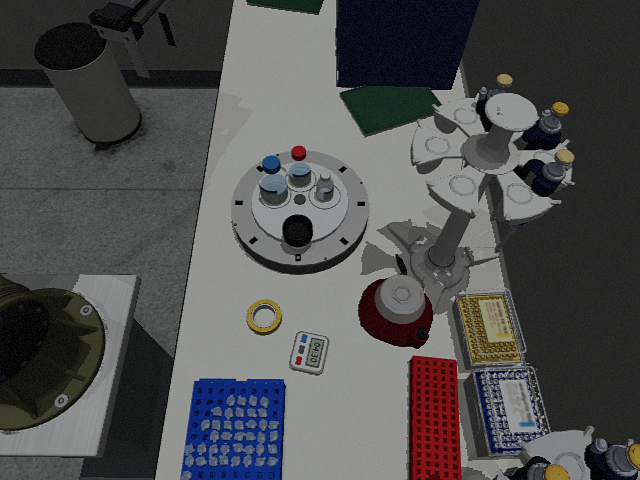

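The top view shows the axis at about (266,250), the cup at (319,251) and the next hole at (317,202). The bottles are at (258,217), (228,248) and (250,280), with a mixer and a tall rack up and to the right. The side view has the cup at (298,230) and the axis post at (300,199). Next I'll measure from both views.

```bash
python3 - <<'E'
from h import *
T=dict(np.load("top0.npz"));S=dict(np.load("side0.npz"))
PT,PS=cloud(T),cloud(S)
for n,P in(("top",PT),("side",PS)):
    # plate/table fits
    for lo,hi in((.036,.047),(.049,.059)):
        m=(P[...,2]>lo)&(P[...,2]<hi)&(abs(P[...,1]-.29)<.17)&(abs(P[...,0]-.39)<.17)
        q=P[m]; c,r=cv2.minEnclosingCircle(q[:,:2].astype(np.float32)); print(n,lo,c,r,np.median(q[:,2]))
for (P,pts) in((PT,dict(cup=(319,251),axis=(266,250),hole=(317,202),pinhole=(339,252),mixer=(398,142),rackarm=(328,82),rackarm2=(400,65),sm=(258,217),red=(227,248),blue=(249,280))),(PS,dict(cup=(298,238),axis=(300,199),hole=(342,241),mixer=(402,292),rackarm=(462,183),racktop=(512,110),armR=(428,145)))):
    for k,(u,v) in pts.items(): print(k,P[v,u].round(4))
def proj(C): return C["mtx"]@np.c_[cv2.Rodrigues(C["rvec"])[0],np.ravel(C["tvec"])]
def tri(a,b):
    X=cv2.triangulatePoints(proj(T),proj(S),np.array(a,float).reshape(2,1),np.array(b,float).reshape(2,1)).ravel();return (X[:3]/X[3]).round(4)
print("tri hole",tri((317,202),(342,241)),"axis",tri((266,250),(300,199)))
# cup rim and floor points
for n,P in(("top",PT),("side",PS)):
    m=(P[...,2]>.09)&(P[...,2]<.106)&(abs(P[...,1]-.2)<.045)&(abs(P[...,0]-.385)<.06)
    q=P[m]; print(n,"rim",len(q),cv2.minEnclosingCircle(q[:,:2].astype(np.float32)) if len(q) else 0,np.median(q[:,2]) if len(q) else 0)
    # obstacles above .1 within region
    m=(P[...,2]>.11)&(P[...,1]>-.05)&(P[...,1]<.42)&(P[...,0]>.3)&(P[...,0]<.75)
    q=P[m];H=np.zeros((9,10))
    i=((q[:,0]-.3)/.05).astype(int);j=((q[:,1]+.05)/.05).astype(int)
    np.maximum.at(H,(i.clip(0,8),j.clip(0,9)),q[:,2]);print(H.round(2))
save(T,"pics/topc.png",(180,160,360,340),3.3);save(S,"pics/sidec.png",(220,130,400,280),4)
E
```

```text
top 0.036 (0.4614306092262268, 0.29821234941482544) 0.1381729394197464 0.041715507595304645
top 0.049 (0.46124425530433655, 0.298143208026886) 0.09604485332965851 0.05369025042335457
side 0.036 (0.45978474617004395, 0.29813483357429504) 0.13903015851974487 0.04376411321629439
side 0.049 (0.45801761746406555, 0.29138171672821045) 0.10460001230239868 0.05578238616453449
cup [0.4614 0.2074 0.0715]
axis [0.4617 0.2964 0.0582]
hole [0.5462 0.2125 0.0426]
pinhole [0.4612 0.1733 0.0422]
mixer [0.6413 0.0818 0.0902]
rackarm [0.6515 0.1998 0.3335]
rackarm2 [0.672  0.1166 0.3364]
sm [0.5112 0.3034 0.1218]
red [0.4613 0.3468 0.1425]
blue [0.414 0.31  0.158]
cup [0.4607 0.1988 0.0765]
axis [0.4608 0.2974 0.0591]
hole [0.5427 0.2125 0.0426]
mixer [0.6394 0.0871 0.0915]
rackarm [0.6817 0.1312 0.3368]
racktop [0.7263 0.1788 0.4159]
armR [0.6452 0.1939 0.3368]
tri hole [0.5445 0.2123 0.0436] axis [0.4613 0.296  0.0611]
top rim 60 ((0.44384270906448364, 0.20854121446609497), 0.020917225629091263) 0.09835411756560719
[[0.   0.   0.   0.   0.   0.   0.   0.   0.   0.  ]
 [0.   0.   0.   0.   0.   0.   
[... 267 characters left out ...]
   0.   0.   0.  ]
 [0.   0.   0.34 0.34 0.41 0.34 0.34 0.   0.   0.  ]
 [0.   0.   0.34 0.34 0.41 0.41 0.37 0.   0.   0.  ]]
side rim 82 ((0.44442954659461975, 0.2073272466659546), 0.02269751951098442) 0.09963138041110292
[[0.   0.   0.   0.   0.   0.   0.   0.   0.   0.  ]
 [0.   0.   0.   0.   0.   0.   0.16 0.16 0.   0.  ]
 [0.   0.   0.   0.   0.   0.   0.16 0.16 0.14 0.  ]
 [0.   0.   0.   0.   0.   0.   0.   0.15 0.15 0.  ]
 [0.   0.   0.   0.   0.   0.   0.12 0.13 0.   0.  ]
 [0.   0.   0.   0.   0.   0.   0.   0.   0.   0.  ]
 [0.   0.   0.   0.34 0.34 0.34 0.   0.   0.   0.  ]
 [0.   0.   0.34 0.34 0.41 0.34 0.34 0.   0.   0.  ]
 [0.   0.   0.34 0.34 0.42 0.42 0.4  0.   0.   0.  ]]
```

View pics/topc.png

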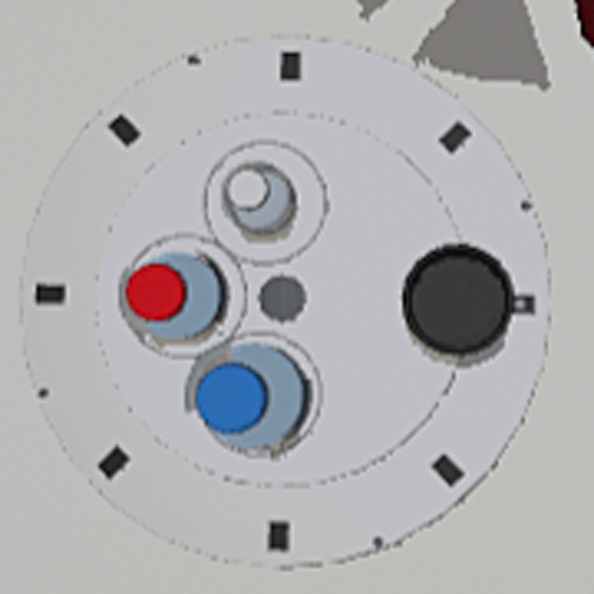

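View pics/sidec.png

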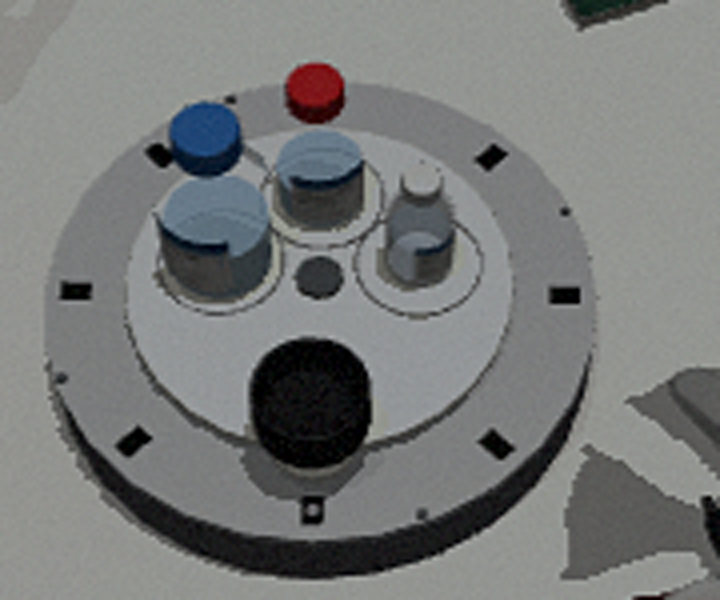

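The crops confirm the pin is in the hole on the -y side, and that the small bottle stands towards +x, red towards +y and blue towards -x. I'll refine the hole circle and check clearance to the rack.

```bash
python3 - <<'E'
from h import *
from scipy.optimize import least_squares
C=np.array([.461,.2975]);H={}
for n,z in(("top",.042),("side",.042)):
    D=dict(np.load(n+"0.npz"));P=cloud(D);K=D["mtx"];R=cv2.Rodrigues(D["rvec"])[0];t=D["tvec"].ravel()
    g=D["image"].max(2); M=[]
    for k in range(8):
        a=np.radians(-90+45*k); X=np.r_[C+.121*np.array([np.cos(a),np.sin(a)]),z]
        u,v=(cv2.projectPoints(X[None],D["rvec"],D["tvec"],K,None)[0]).ravel()
        y,x=np.mgrid[int(v)-9:int(v)+10,int(u)-9:int(u)+10]; w=np.clip(110-g[y,x].astype(float),0,None)
        w[(g[y,x]>100)]=0
        if k==0 or w.sum()<100: continue
        uv=np.array([(x*w).sum(),(y*w).sum()])/w.sum()
        d=R.T@np.r_[(uv-K[[0,1],2])/K[0,0],1]; c=-R.T@t; p=c+d*(z-c[2])/d[2]; M.append((k,*p[:2]))
    M=np.array(M); f=lambda q:np.r_[M[:,1]-q[0]-q[3]*np.cos(q[2]+M[:,0]*np.pi/4),M[:,2]-q[1]-q[3]*np.sin(q[2]+M[:,0]*np.pi/4)]
    s=least_squares(f,[*C,-np.pi/2,.122],loss="soft_l1",f_scale=.001); print(n,s.x.round(4),(f(s.x)*1e3).round(1))
    q=P[(P[...,2]>.25)&(P[...,2]<.45)&(P[...,1]>0)&(P[...,1]<.45)&(P[...,0]>.45)&(P[...,0]<.8)]
    for y in np.arange(.05,.4,.04):
        r=q[abs(q[:,1]-y)<.02]; print("rack y",y.round(2),r[:,0].min().round(3) if len(r) else None)
E
```

```text
top [ 0.4618  0.2985 -1.5731  0.1219] [-0.1 -0.2  0.1  0.1  0.   0.1 -0.1 -0.1  0.2 -0.2  0.3 -0.1 -0.1 -0.1]
rack y 0.05 None
rack y 0.09 0.652
rack y 0.13 0.635
rack y 0.17 0.622
rack y 0.21 0.625
rack y 0.25 0.634
rack y 0.29 0.675
rack y 0.33 None
rack y 0.37 None
side [ 0.4592  0.2975 -1.5631  0.1237] [ 4.4 -1.4 -0.1 -3.4  8.   1.4 -3.2 -4.4  1.   0.7 -4.5  0.5  3.4 -1.2]
rack y 0.05 None
rack y 0.09 0.65
rack y 0.13 0.633
rack y 0.17 0.621
rack y 0.21 0.623
rack y 0.25 0.632
rack y 0.29 0.675
rack y 0.33 None
rack y 0.37 None
```

Request:
apply_moves(
  hand=-1,
  plan=[-10,-6,0,0,-20,-11,0,0,-23,-12,0,0,-23,-12,0,0,-23,-12,0,0,-23,-12,0,0,-23,-12,0,0,-23,-12,0,0,-23,-12,0,0,-23,-12,0,0,-23,-12,0,0,-23,-12,0,0,-23,-12,0,0,-23,-12,0,0,-23,-13,0,0,-18,-10,0,0,-10,-6,0,0,-5,-3,0,0,0,0,0,0],
)

```text
time_s: 2.0
ee_pos: [0.463, 0.2096, 0.2054]
eef_rot: [-3.141, -0.0, 2.788]
force: [0.5, 0.6, 0.1]
grip_width: 0.0005
grip_force: 0.0
```

Request:
apply_moves(
  plan=[0,0,0,0.1,0,0,0,0.1,0,0,0,0.1,0,0,0,0.1,0,0,0,0.1,0,0,0,0.1,0,0,0,0.1,0,0,0,0.1,0,0,0,0.1,0,0,0,0.1,0,0,0,0.1,0,0,0,0.1,0,0,0,0.018,0,0,0,0,0,0,0,0,0,0,0,0],
)

```text
time_s: 3.6
ee_pos: [0.463, 0.21, 0.2054]
eef_rot: [3.142, 0.0, 1.572]
force: [-0.2, -0.5, -0.7]
grip_width: 0.0003
grip_force: 0.0
```

Request:
apply_moves(
  plan=[-1,0,8,0,-1,0,15,0,0,0,15,0,0,0,15,0,0,0,15,0,0,0,12,0,0,0,8,0,0,0,3,0,0,0,0,0],
)

```text
time_s: 4.5
ee_pos: [0.463, 0.2079, 0.1143]
eef_rot: [-3.141, 0.0, 1.571]
force: [0.6, 1.6, 0.2]
grip_width: 0.0002
grip_force: 0.0
```

```bash
python3 - <<'E'
from h import *
a=camera("side");b=camera("top")
A=cv2.resize(a["image"][150:290,220:380,::-1],None,fx=2.4,fy=2.4,interpolation=2);B=cv2.resize(b["image"][170:310,240:400,::-1],None,fx=2.4,fy=2.4,interpolation=2)
cv2.imwrite("pics/ab1.png",np.hstack([A,B]))
E
```

```text
(no output)
```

View pics/ab1.png

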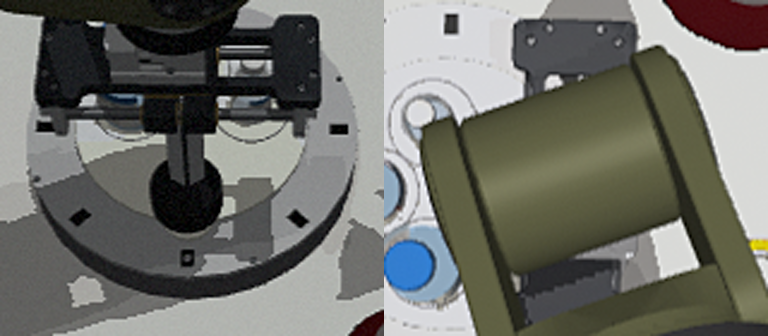

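The side crop shows the shut fingers above the middle of the cup, at about (186,195). In the top crop the wrist hides the cup. I'll go down in steps and check the wrist's distance to the rack from the depth image.

Request:
apply_moves(
  plan=[0,0,5,0,0,0,10,0,0,0,8,0,0,0,5,0,0,0,3,0,0,0,2,0,0,0,2,0,0,0,0,0,0,0,0,0],
)

```text
time_s: 5.5
ee_pos: [0.4631, 0.208, 0.0796]
eef_rot: [3.141, -0.0, 1.571]
force: [-0.1, -0.8, -0.3]
grip_width: 0.0005
grip_force: 0.0
```

```bash
python3 - <<'E'
from h import *
for n in("top","side"):
    P=cloud(camera(n)); q=P[(P[...,1]>.05)&(P[...,1]<.35)&(P[...,0]>.45)&(P[...,0]<.62)&(P[...,2]>.12)&(P[...,2]<.6)]
    for lo in np.arange(.12,.6,.04):
        r=q[(q[:,2]>=lo)&(q[:,2]<lo+.04)]
        if len(r)>3: i=np.argsort(r[:,0])[-3]; print(n,lo.round(2),"maxx",r[i].round(3))
E
```

```text
top 0.12 maxx [0.519 0.308 0.121]
top 0.16 maxx [0.523 0.235 0.194]
top 0.2 maxx [0.552 0.192 0.217]
top 0.32 maxx [0.515 0.18  0.358]
top 0.36 maxx [0.516 0.17  0.364]
top 0.4 maxx [0.474 0.16  0.4  ]
side 0.12 maxx [0.517 0.309 0.124]
side 0.16 maxx [0.541 0.175 0.184]
side 0.2 maxx [0.55  0.231 0.22 ]
side 0.24 maxx [0.496 0.195 0.276]
side 0.28 maxx [0.496 0.161 0.318]
side 0.32 maxx [0.516 0.169 0.352]
side 0.36 maxx [0.515 0.169 0.364]
side 0.4 maxx [0.475 0.158 0.401]
```

Request:
apply_moves(
  plan=[0,2,0,0,0,2,0,0,0,1,0,0,0,1,0,0,0,0,0,0],
)

```text
time_s: 6.1
ee_pos: [0.4692, 0.2079, 0.0794]
eef_rot: [-3.142, -0.0, 1.571]
force: [0.3, -0.1, 0.5]
grip_width: 0.0008
grip_force: 0.0
```

Request:
apply_moves(
  plan=[0,1,0,0,0,0,0,0],
)

```text
time_s: 6.3
ee_pos: [0.47, 0.2079, 0.0794]
eef_rot: [-3.141, 0.0, 1.571]
force: [0.1, -0.1, 0.9]
grip_width: 0.0008
grip_force: 0.1
```

Request:
apply_moves(
  plan=[0,1,0,0,0,0,0,0],
)

```text
time_s: 6.5
ee_pos: [0.4709, 0.2079, 0.0794]
eef_rot: [-3.141, 0.0, 1.571]
force: [-1.9, -0.2, 2.4]
grip_width: -0.0001
grip_force: 0.8
```

Request:
apply_moves(
  plan=[0,-1,1,0,0,0,2,0,0,0,2,0,0,0,0,0],
)

```text
time_s: 6.9
ee_pos: [0.4702, 0.2079, 0.0745]
eef_rot: [3.141, 0.0, 1.571]
force: [-1.8, -0.3, 4.7]
grip_width: 0.0008
grip_force: 2.5
```

Request:
apply_moves(
  plan=[0,0,2,0,0,0,2,0,0,0,2,0,0,0,0,0],
)

```text
time_s: 7.3
ee_pos: [0.4706, 0.2079, 0.069]
eef_rot: [3.14, -0.0, 1.571]
force: [-0.1, -2.2, 7.9]
grip_width: 0.0008
grip_force: 4.1
```

Request:
apply_moves(
  plan=[0,0,1,0,0,0,1,0,0,0,1,0,0,0,0,0],
)

```text
time_s: 7.7
ee_pos: [0.4708, 0.208, 0.0663]
eef_rot: [3.14, -0.0, 1.571]
force: [-1.3, -1.9, 9.3]
grip_width: 0.0004
grip_force: 4.8
```

Request:
apply_moves(
  plan=[0,0,1,0,0,0,1,0,0,0,0.7,0,0,0,0,0],
)

```text
time_s: 8.1
ee_pos: [0.4709, 0.208, 0.0637]
eef_rot: [3.14, -0.0, 1.571]
force: [-0.6, -1.8, 10.7]
grip_width: 0.0007
grip_force: 5.4
```

Request:
apply_moves(
  plan=[0.1,0.9,0,-0.01,0.1,0.9,0,-0.01,0.2,1.8,0,-0.02,0.2,1.8,0,-0.02,0.2,1.8,0,-0.02,0.2,1.8,0,-0.02,0.2,1.8,0,-0.02,0.1,0.9,0,-0.01,0,0,0,0],
)

```text
time_s: 9.0
ee_pos: [0.4826, 0.21, 0.0638]
eef_rot: [3.139, -0.0, 1.701]
force: [-0.3, -1.9, 10.9]
grip_width: 0.0005
grip_force: 5.3
```

```bash
python3 - <<'E'
from h import *
save(camera("side"),"pics/s2.png",(220,130,400,280),3)
E
```

```text
(no output)
```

View pics/s2.png

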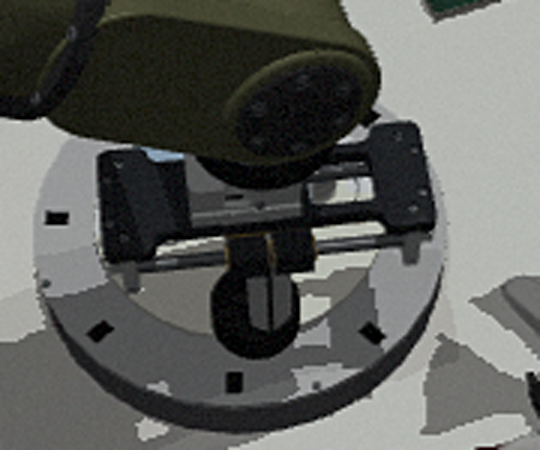

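The table turned freely: the old hole at (234,382) is now empty, and the cup at (255,315) follows with the fingers on its right inner wall.

Request:
apply_moves(
  plan=[0.1,0.9,0,-0.01,0.2,1.8,0,-0.02,0.2,1.8,0,-0.02,0.2,1.8,0,-0.02,0.2,1.8,0,-0.02,0.2,1.8,0,-0.02,0.2,1.8,0,-0.02,0.2,1.8,0,-0.02,0.2,1.8,0,-0.02,0.2,1.8,0,-0.02,0.2,1.8,0,-0.02,0.2,1.8,0,-0.02,0.2,1.8,0,-0.02,0.2,1.8,0,-0.02,0.2,1.8,0,-0.02,0.2,1.8,0,-0.02,0.2,1.8,0,-0.02,0.2,1.8,0,-0.02,0.1,0.9,0,-0.01,0,0,0,0],
)

```text
time_s: 11.05
ee_pos: [0.5123, 0.2233, 0.0639]
eef_rot: [3.139, 0.0, 2.061]
force: [-0.0, 0.6, 10.9]
grip_width: 0.0004
grip_force: 5.3
```

Request:
apply_moves(
  plan=[0.1,0.9,0,-0.01,0.2,1.8,0,-0.02,0.2,1.8,0,-0.02,0.2,1.8,0,-0.02,0.2,1.8,0,-0.02,0.2,1.8,0,-0.02,0.2,1.8,0,-0.02,0.2,1.8,0,-0.02,0.2,1.8,0,-0.02,0.2,1.8,0,-0.02,0.2,1.8,0,-0.02,0.1,0.9,0,-0.01,0,0,0,0],
)

```text
time_s: 12.35
ee_pos: [0.5273, 0.2362, 0.0639]
eef_rot: [3.139, 0.001, 2.281]
force: [-1.1, 1.7, 11.1]
grip_width: 0.0004
grip_force: 5.3
```

```bash
python3 - <<'E'
from h import *
c=camera("side");d=camera("top")
A=cv2.resize(c["image"][170:290,260:390,::-1],None,fx=3,fy=3,interpolation=2);B=cv2.resize(d["image"][170:290,240:370,::-1],None,fx=3,fy=3,interpolation=2)
cv2.imwrite("pics/s3.png",np.hstack([A,B]))
E
```

```text
(no output)
```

View pics/s3.png

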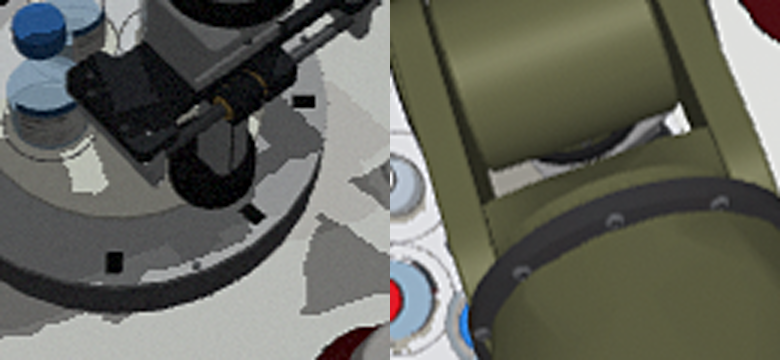

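Side crop: the cup at (212,170) is close to the next hole at (253,213) but not there yet. Bottles are upright and clear. About 0.07 rad remains.

Request:
apply_moves(
  plan=[0.1,0.9,0,-0.01,0.2,1.8,0,-0.02,0.2,1.8,0,-0.02,0.1,0.9,0,-0.01,0.1,0.9,0,-0.01,0,0,0,0,0,0,0,0],
)

```text
time_s: 13.15
ee_pos: [0.5315, 0.2409, 0.0639]
eef_rot: [3.139, 0.001, 2.351]
force: [-1.5, 0.9, 11.4]
grip_width: 0.0003
grip_force: 5.3
```

Request:
apply_moves(
  plan=[0,0,-1,0,0,0,-1,0,0,0,-1,0,0,0,-1,0,0,0,-1,0,0,0,-1,0,0,0,-1,0,0,0,0,0],
)

```text
time_s: 13.95
ee_pos: [0.5313, 0.2408, 0.0707]
eef_rot: [3.14, 0.0, 2.351]
force: [-1.3, 0.9, 8.6]
grip_width: 0.0006
grip_force: 4.0
```

Still 8.6 N at z 0.0707, so the pin is rising into the hole. I'll keep lifting, then centre the fingers and leave.

Request:
apply_moves(
  plan=[0,0,-1,0,0,0,-1,0,0,0,-1,0,0,0,-1,0,0,0,-1,0,0,0,-1,0,0,0,0,0],
)

```text
time_s: 14.65
ee_pos: [0.5307, 0.2404, 0.0756]
eef_rot: [-3.141, -0.0, 2.351]
force: [0.2, 0.3, 0.1]
grip_width: 0.0006
grip_force: 0.0
```

Request:
apply_moves(
  plan=[0,-3,0,0,0,-3,0,0,0,-2,0,0,0,0,-5,0,0,0,-10,0,0,0,-15,0,0,0,-15,0,0,0,-15,0,0,0,-15,0,0,0,-15,0,0,0,-15,0,0,0,-10,0,0,0,0,0],
)

```text
time_s: 15.95
ee_pos: [0.5256, 0.235, 0.1929]
eef_rot: [3.139, 0.001, 2.351]
force: [-0.0, -0.1, 0.0]
grip_width: 0.0005
grip_force: 0.0
```

Request:
apply_moves(
  plan=[-10,-10,0,0,-15,-15,0,0,-15,-15,0,0,-15,-15,0,0,-15,-15,0,0,-15,-15,0,0,-15,-15,0,0,-10,-10,0,0,-5,-5,0,0,0,0,0,0],
)

```text
time_s: 16.95
ee_pos: [0.5241, 0.0714, 0.1905]
eef_rot: [-3.141, -0.0, 2.35]
force: [-0.0, 0.3, -0.2]
grip_width: 0.0002
grip_force: 0.0
```

```bash
python3 - <<'E'
from h import *
c=camera("side");d=camera("top");P=cloud(c)
A=cv2.resize(c["image"][140:280,225:385,::-1],None,fx=2.4,fy=2.4,interpolation=2);B=cv2.resize(d["image"][165:335,185:350,::-1],(384,336),interpolation=2)
cv2.imwrite("pics/s4.png",np.hstack([A,B]))
for n,P in(("side",P),("top",cloud(d))):
    m=(P[...,2]>.093)&(P[...,2]<.108)&(abs(P[...,0]-.526)<.045)&(abs(P[...,1]-.235)<.045)
    print(n,m.sum(),np.median(P[m],0) if m.any() else 0)
print(monitor.get_obs()["ee_pos"])
E
```

```text
side 0 0
top 233 [0.52659397 0.23533597 0.09839388]
[0.52415343 0.07249084 0.19060746]
```

View pics/s4.png

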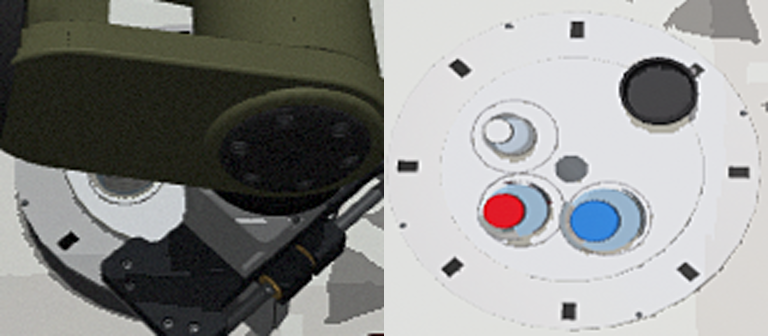

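The top crop shows the cup at the next hole, with the pin visible in it at (697,70). The rim is at 0.098 m, the same as at the start, so the plunger is fully up. The three bottles are upright in place.

```bash
python3 -c "
from station import ctrl;print(ctrl.hand_in())"
```

```text
the job is handed in; nothing more can be done
None
```

The carousel is indexed one step counter-clockwise and locked, with the plunger fully up in the next hole; the bottles are standing, nothing else was approached, and the job was handed in at about 17 s.

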